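# Draw the spent filter cartridge out of the fume extractor

### The job

The filter cartridge down in the fume extractor's open canister is spent. Its wire bail has fallen over to one side or the other: find it and catch it with the wooden-handled pull hook, draw the cartridge out without tipping it over or touching it with the gripper (it is dirty), and set it down gently, standing upright in the black tray; then hang the hook back in the slot of its stand and leave the other things on the bench where they are.

Things in the scene. Friction and masses are not known exactly. Their poses are not given: they have to be found in the camera images.
- mouth (a point): Centre of the mouth of the extractor's filter canister: an upright fixed aluminium tube, 76 mm outside, 64 mm bore, rim 145 mm above the bench, inner floor 7 mm above it. z is the bore's axis, up. The extractor's grey blower cabinet (113 mm tall, 160 mm wide) stands 68 to 248 mm off the axis towards this point's +x.
- cartridge_mid (a point): The spent cartridge in the canister: a cylinder 52 mm across, 50 mm tall, about 0.3 kg, standing on the canister's floor; the point is its centre, z its axis, up. Leaf springs low in the bore grip its sides: it takes 4 to 12 N above its weight to pull it up, until it is raised some 35 mm.
- bail_pivot (a point): Middle of the pivot line of the cartridge's wire bail, on its axis, 1 mm above its top; x runs along the line. The bail is a peaked arch of 5 mm wire: feet 21.5 mm to either side along x, peak (wire centre) 36 mm from the line. It swings freely about x and lies fallen over to +y or to -y, against a stop 0.77 rad from upright, its peak 25 mm off the axis, 26 mm above this point. Which side is not told.
- hook_grip (a point): Centre of the pull hook's upright wooden handle, a square block 28 x 28 mm, 44 mm tall, its flats facing the hook's x and y axes. At the start the hook hangs upright in its stand, this point 129 mm above the bench. Under the handle a short neck, then a steel collar 32 mm across, its top 29 mm and underside 34 mm below this point, then a straight shank of 6 mm wire. 0.14 kg.
- hook_bowl (a point): Lowest point of the pull hook's inside, where a loop rests: 114 mm below the handle's centre and 9 mm to the hook's +x of the shank's axis (z is up along the shank). The hook is bent from 6 mm wire to a shallow upturned J: 13 mm wide inside, outer bottom 6 mm below this point, lip's wire centre 10.5 mm and outside 13.5 mm to +x of this point, lip's top 7 mm above this point.
- stand_slot (a point): The hook's seat on its fixed sheet-metal stand: on the shelf's top, 95 mm above the bench. The slot, 16 mm wide, runs along the stand's x, open 30 mm to -x of this point, closed 13 mm to +x. Shelf 4 mm thick, 78 mm wide. The hook hangs with the collar on this point and the J pointing to the stand's -x, along the slot, so it can be lifted straight up and lowered straight back.
- tray: Black open tray for spent filters, fixed, 150 mm (its x) by 180 mm (its y), 30 mm high, walls 4 mm, inner floor 4 mm above the bench; origin at the centre of its underside.
- cartridge: The spent cartridge again (see cartridge_mid), origin at the centre of its underside.
- hook: The pull hook again (see hook_grip), origin at the centre of the underside of its collar.
- spare: Bystander: a clean cartridge of the same kind (up to 90 mm tall with its bail) standing on the bench; origin at the centre of its underside.
- lid: Bystander: the canister's lid, an aluminium disc of 92 mm with a black knob, 36 mm high, lying on the bench; origin at the centre of its underside.
- meter: Bystander: a black multimeter 155 x 82 x 45 mm lying on the bench; origin at the centre of its underside.
- spool: Bystander: a spool of solder 56 mm across, 50 mm tall, standing on the bench; origin at the centre of its underside.
Mind the look-alikes: they are no part of the job. Several things look just like the part that bears stand_slot: the one meant starts farthest to the robot's right.

How it is judged (in metres and radians):
On the way:
1. the cartridge hangs from the hook, wholly out of the canister (z of cartridge in the frame of mouth above 0.001 m and contact force between hook and cartridge above 0.5 N), for 0.1 s.
At the end, for the whole second after the job is handed in: the spent cartridge stands upright (within 0.1 rad) and still on the floor of the tray; the hook hangs still and upright (within 0.15 rad) in its stand, its collar on the shelf and within 25 mm of its seat (z of cartridge in the frame of tray between 0 and 0.009 m and x of cartridge in the frame of tray between -0.06 and 0.06 m and y of cartridge in the frame of tray between -0.075 and 0.075 m and angle between cartridge's own z axis and vertical below 0.1 rad and linear speed of each of cartridge, hook below 0.02 m/s and horizontal distance between hook and stand_slot below 0.025 m and z of hook in the frame of stand_slot between -0.005 and 0.005 m and angle between hook's own z axis and vertical below 0.15 rad); the robot touches nothing.
It fails at once if the gripper touches the dirty cartridge (contact force between any of the fingers, the arm and cartridge above 0.5 N).
It fails at once if the cartridge is dropped or flung (moves faster than 0.7 m/s) (linear speed of cartridge above 0.7 m/s).
It fails at once if the cartridge is tipped over (more than 0.9 rad) (angle between cartridge's own z axis and vertical above 0.9 rad).
It fails at once if a bystander is displaced by more than 25 mm (distance of any of spare, lid, meter, spool from where it was at the start of the episode above 0.025 m).
It also fails if it takes over 72 s, if anything falls off the work surface, if the arm or the gripper's body presses on something with over 40 N, if the wrist force passes 120 N, or if a joint passes its speed limit or range.

### The arm

A 6-joint arm with a two-finger parallel gripper is mounted at the origin on the work surface. World frame = base frame: x ahead of the robot, y to its left, z up, the work surface at z = 0. Lengths are in mm, angles in rad, forces in N, time in s.
With the tool pointing down it reaches from about 200 to 875 mm from the base axis. Payload 3.4 kg.
Tool frame: the origin (TCP) lies between the finger pads; the fingertips stand 11 mm ahead of it and the grasp point (between the pads) lies 8 mm behind it; z points along the fingers, y is the line along which they close (so a half turn about z gives the same grasp; the last joint's range is limited). The gripper opens to 94 mm and grips with 3 to 60 N. Pads are 16 mm wide; open, the fingers measure 119 mm over their backs; the gripper's body (75 mm by 177 mm) begins 78 mm behind the grasp point.
Start: joints at [-1.311, 0.276, 1.505, -0, 1.361, -0.121], TCP at [213.708, -533.847, 216.493] pointing down, gripper open.
Joint ranges: [-2.89, 2.89], [-0.75, 2.08], [0.22, 2.7], [-1.18, 4.32], [0.11, 2.71], [-2.7, 2.7]. Speed limits (rad/s): [2.57, 2.57, 3.14, 3.14, 3.14, 3.14].

### API

Orientations are given as a rotation vector (axis times angle).
In Python, from workcell import robot gives the robot as it stands. Calls block until the motion is done:
- robot.move_pose(position, orientation): joint-space move of the TCP to a pose.
- robot.move_straight(position, velocity=150, attitude=None, max_force=None): straight line of the TCP; attitude=None keeps the orientation; velocity is the mean speed in mm/s. With max_force (N) it stops when the force on the tool has changed by that much, and returns True; else False.
- robot.move_joints(angles): joint-space move.
- robot.command_gripper(opening): finger opening in mm; the grip force is fixed at half the most; returns when the fingers have stopped.
- robot.pause(seconds).
- robot.ik(position, orientation): joint angles nearest the present ones, or None.
- robot.observe(): the state.
- robot.camera(name): name is "side" or "top" or "wrist"; returns the picture (420x560x3 uint8, red, green, blue); there is no depth.
- robot.camera_model(name): a dict with "fx", "fy", "cx", "cy" (pixels), "view" (4x4, takes a point from world to camera coordinates). Camera axes: x right, y up, looking along -z (the intrinsics and any distortion apply to the point x, -y, -z); pixel columns grow to the right and rows downward; lengths in mm; the calibration is good to about 2 mm. A picture is of the moment at which its call begins: read the wrist's pose just before it. camera_model takes no time and is no camera call; for the wrist camera it gives the pose at the moment of the call.
A pose or a line that the arm cannot do raises robot.IKError and nothing moves.
- robot.hand_in(): hands the job in; it is judged then, once.
The state is a dict: "time_s": time; "q": joint angles; "dq": joint speeds; "tau": joint torques, N m; "ee_pos": TCP position; "eef_rot": TCP orientation; "contact_force": force on the tool from outside, world axes, zero at the start; "ft_torque": the same for the moment, N m; "width": finger opening in mm; "grip_force": force on a finger pad.
Only numpy, scipy, OpenCV 4.12 (cv2) and the standard library are available. Lean on these libraries where they do the work, as an engineer would, in place of code of your own. Each camera call takes 0.05 s, during which the arm holds its last target. There are 200 camera calls.

## Working session

There is one attempt and no reset: what is moved stays moved. The work goes in short steps, each a Python script; the robot and the scene stay as the last script left them, time stands still between calls to the robot, and variables do not carry over. Pictures are saved under pics/ and viewed, at most 10 in all, crops included, and the job is handed in when it is done.

```bash
ls; mkdir -p pics
python3 - <<'E'
from workcell import robot
import cv2,numpy as np
for n in ["top","side"]:
    im=robot.camera(n); cv2.imwrite(f"pics/{n}0.png",im[:,:,::-1])
    m=robot.camera_model(n); print(n,{k:(np.round(v,3).tolist() if k!='x' else v) for k,v in m.items()})
im=robot.camera("wrist"); cv2.imwrite("pics/w0.png",im[:,:,::-1]); print(robot.camera_model("wrist"))
print(robot.observe())
E
```

```text
pics
top {'fx': 411.234, 'fy': 411.234, 'cx': 281.292, 'cy': 210.815, 'view': [[0.003, -1.0, -0.001, 79.678], [0.996, 0.003, 0.087, -550.857], [-0.087, -0.001, 0.996, -1032.095], [0.0, 0.0, 0.0, 1.0]]}
side {'fx': 380.949, 'fy': 380.949, 'cx': 278.785, 'cy': 214.213, 'view': [[-0.96, -0.281, 0.004, 544.916], [0.146, -0.485, 0.862, -144.956], [-0.24, 0.828, 0.507, -1025.701], [0.0, 0.0, 0.0, 1.0]]}
{'fx': 300.49843208993707, 'fy': 300.49843208993707, 'cx': 283.3597847136623, 'cy': 212.9469322528266, 'view': array([[ 3.71342521e-01, -9.28493144e-01, -2.28334849e-03,
        -5.73842466e+02],
       [ 8.89149211e-01,  3.56313423e-01, -2.87148787e-01,
         2.95308806e+01],
       [ 2.67429268e-01,  1.04600317e-01,  9.57883271e-01,
        -3.93350131e+02],
       [ 0.00000000e+00,  0.00000000e+00,  0.00000000e+00,
         1.00000000e+00]])}
{'time_s': 0.15, 'q': array([-1.31097624e+00,  2.76434932e-01,  1.50579188e+00, -9.02297134e-07,
        1.36069492e+00, -1.20954992e-01]), 'dq': array([ 0.00210675, -0.00229111, -0.00474417,  0.00100871, -0.00025915,
       -0.00115565]), 'tau': array([ 3.34907318e-04, -4.04923975e+01, -2.37433434e+01,  6.96925842e-02,
        3.15589900e-02, -1.05286847e-04]), 'ee_pos': array([ 213.61139801, -533.43152893,  215.83198033]), 'eef_rot': array([-3.08352520e+00, -5.94262651e-01,  1.46160398e-04]), 'contact_force': array([ 0.00626543,  0.41397443, -0.27671235]), 'ft_torque': array([ 0.01551727,  0.02301809, -0.04050257]), 'grip_force': 0.0, 'width': 93.94918061311934}
```

View pics/top0.png

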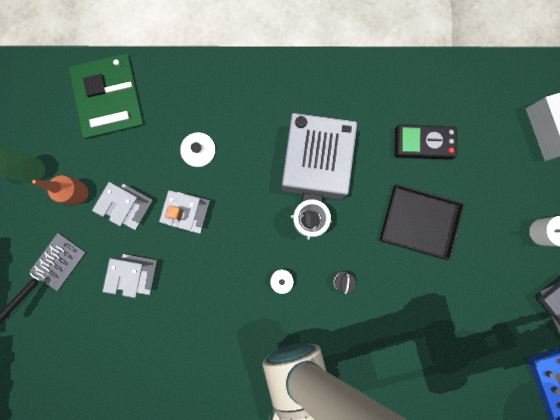

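View pics/side0.png

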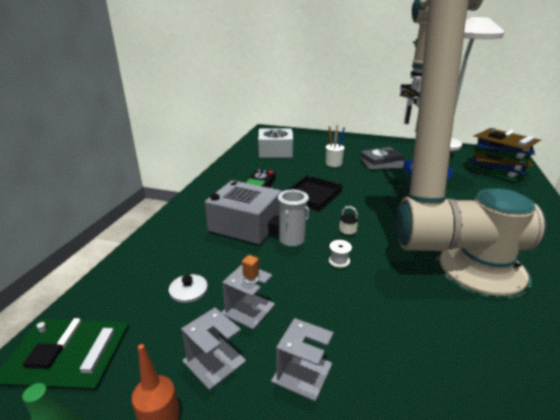

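The top view shows three look-alike stands at (123,203), (184,211) and (130,276). The rightmost one from the robot (image right is −y) is at (184,211), and it holds the orange handle at (173,212). The canister is at (311,217), the tray at (422,222), the spare at (345,283), the spool at (282,281), the lid at (198,149) and the meter at (427,141). I choose the stand at (184,211) and will check it in a close crop.

```bash
cat > h.py <<'E'
from workcell import robot
import cv2,numpy as np
from scipy.spatial.transform import Rotation as R
def ray(m,u,v):
    V=np.array(m["view"]); d=V[:3,:3].T@np.array([(u-m["cx"])/m["fx"],-(v-m["cy"])/m["fy"],-1]); c=-V[:3,:3].T@V[:3,3]
    return c,d
def onz(m,u,v,z):
    c,d=ray(m,u,v); return c+d*(z-c[2])/d[2]
def proj(m,p):
    q=np.array(m["view"])@np.r_[p,1]; return np.array([m["cx"]+m["fx"]*q[0]/-q[2], m["cy"]-m["fy"]*q[1]/-q[2]])
def down(a):  # tool z down, tool y (closing line) at world angle a
    y=np.array([np.cos(a),np.sin(a),0]); z=np.array([0,0,-1.]); return R.from_matrix(np.c_[np.cross(y,z),y,z]).as_rotvec()
E
python3 - <<'E'
from h import *
t=robot.camera_model("top")
for n,u,v,z in [("handle",173,212,151),("rim",311,217,145),("tray",422,222,30),("spare",345,283,70),("spool",282,281,50)]: print(n,onz(t,u,v,z).round(0))
im=cv2.imread("pics/top0.png"); hsv=cv2.cvtColor(im,cv2.COLOR_BGR2HSV)
m=cv2.inRange(hsv,(5,130,100),(22,255,255)); n,l,s,c=cv2.connectedComponentsWithStats(m)
print([(s[i].tolist(),c[i].round(1)) for i in range(1,n) if s[i][4]>40])
m=robot.camera_model("wrist"); V=m["view"]; c=-V[:3,:3].T@V[:3,3]; o=robot.observe()
T=R.from_rotvec(o["eef_rot"]).as_matrix(); print("cam in tool",T.T@(c-o["ee_pos"]),"look",T.T@(-V[2,:3]),"right",T.T@V[0,:3])
a=cv2.resize(im[175:250,140:240],None,fx=4,fy=4,interpolation=cv2.INTER_CUBIC); b=cv2.resize(im[180:255,280:380],None,fx=4,fy=4,interpolation=cv2.INTER_CUBIC)
cv2.imwrite("pics/crop1.png",np.hstack([a,b]))
E
```

```text
handle [536. 326. 151.]
rim [526.  14. 145.]
tray [ 523. -277.   30.]
spare [372. -73.  70.]
spool [374.  79.  50.]
[([32, 176, 56, 28, 920], array([ 64.1, 189. ]))]
cam in tool [ 8.44389605e+01 -8.61836079e-02 -1.68107572e+02] look [-0.28730159 -0.00101511  0.95783963] right [-3.19973399e-04  9.99999484e-01  9.63817898e-04]
```

View pics/crop1.png

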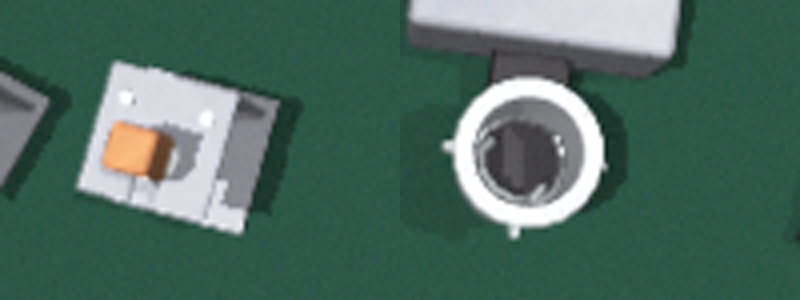

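The close crop confirms the handle sits on the stand at crop (130,150), with the slot opening towards the bottom (robot-near) edge. The bore shows the bail ring, but its side isn't clear yet. Next I take wrist close-ups of both.

```bash
cat >> h.py <<'E'
def best(p,a):  # of half-turns, an orientation with ik and least last-joint magnitude
    c=[]
    for k in (0,np.pi):
        q=robot.ik(p,down(a+k))
        if q is not None: c.append((abs(q[5]),a+k))
    return down(min(c)[1])
E
python3 - <<'E'
from h import *
import pickle
out={}
def look(name,p,z):
    # camera straight above p; tool x along angle
    best_=None
    for a in np.arange(0,6.28,np.pi/4):
        rv=down(a); X=R.from_rotvec(rv).as_matrix()[:,0]
        pos=np.array([p[0],p[1],z])-84*X
        q=robot.ik(pos,rv)
        if q is not None:
            c=np.abs(q-robot.observe()["q"]).max()
            if best_ is None or c<best_[0]: best_=(c,pos,rv)
    robot.move_pose(best_[1],best_[2]); robot.pause(.3)
    m=robot.camera_model("wrist"); im=robot.camera("wrist"); out[name]=m
    cv2.imwrite(f"pics/{name}.png",im[:,:,::-1]); print(name,proj(m,[p[0],p[1],100]))
look("wc",(526,14),260)
look("ws",(536,326),300)
pickle.dump(out,open("cams.pkl","wb"))
print(robot.observe()["time_s"])
a=cv2.imread("pics/wc.png");b=cv2.imread("pics/ws.png")
c=proj(out["wc"],[526,14,100]).astype(int); d=proj(out["ws"],[536,326,100]).astype(int)
A=cv2.copyMakeBorder(a,200,200,200,200,cv2.BORDER_CONSTANT)[c[1]+100:c[1]+300,c[0]+100:c[0]+300]
B=cv2.copyMakeBorder(b,200,200,200,200,cv2.BORDER_CONSTANT)[d[1]+100:d[1]+300,d[0]+100:d[0]+300]
print("origins",c-100,d-100)
cv2.imwrite("pics/crop2.png",cv2.resize(np.hstack([A,B]),None,fx=2,fy=2,interpolation=cv2.INTER_CUBIC))
E
```

```text
wc [283.19523337 122.90650401]
ws [282.91566839 122.50864915]
4.0667
origins [183  22] [182  22]
```

View pics/crop2.png

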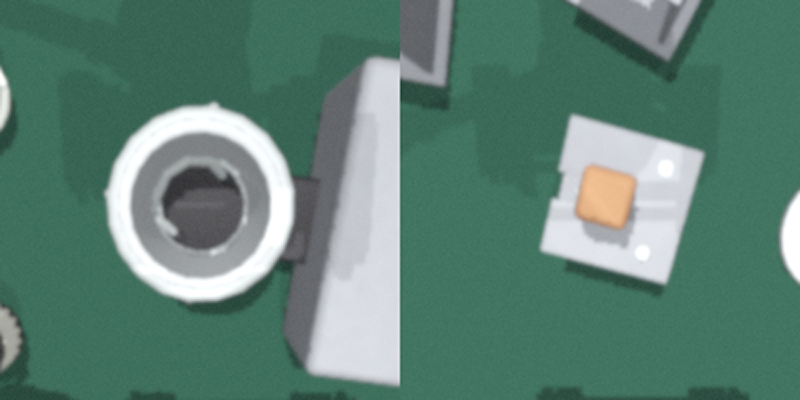

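The wrist crops show the canister bore at crop (200,203). The handle is at (605,196), and the stand's slot opens to image left at (555,190). The bore needs a brighter magnification, and I'll measure handle, shelf and rim numerically.

Run:
```python
from h import *
import pickle
o=pickle.load(open("cams.pkl","rb")); a=cv2.imread("pics/wc.png"); b=cv2.imread("pics/ws.png")
# handle
h=cv2.cvtColor(b,cv2.COLOR_BGR2HSV); m=cv2.inRange(h,(5,70,120),(25,255,255))
c=max(cv2.findContours(m,0,2)[0],key=cv2.contourArea); r=cv2.minAreaRect(c)
P=np.array([onz(o["ws"],u,v,151)[:2] for u,v in cv2.boxPoints(r)]); print("handle",r,P.mean(0).round(1),"edges",[(np.linalg.norm(P[i]-P[i-1]).round(1),np.arctan2(*(P[i]-P[i-1])[::-1]).round(3)) for i in range(4)])
# shelf
m=cv2.inRange(h,(0,0,165),(180,70,255)); m[:, :]=m; k=np.zeros_like(m); k[70:170,245:345]=255; m&=k
c=max(cv2.findContours(m,0,2)[0],key=cv2.contourArea); r=cv2.minAreaRect(c)
P=np.array([onz(o["ws"],u,v,95)[:2] for u,v in cv2.boxPoints(r)]); print("shelf",r,P.mean(0).round(1),"edges",[(np.linalg.norm(P[i]-P[i-1]).round(1),np.arctan2(*(P[i]-P[i-1])[::-1]).round(3)) for i in range(4)])
# rim
g=cv2.cvtColor(a,cv2.COLOR_BGR2GRAY); m=cv2.inRange(g,205,255); k=np.zeros_like(m); k[60:190,220:345]=255; m&=k
cs=sorted(cv2.findContours(m,cv2.RETR_CCOMP,2)[0],key=cv2.contourArea)[::-1][:3]
for c in cs:
    e=cv2.fitEllipse(c); print("ell",np.round(e[0],1),np.round(e[1],1),onz(o["wc"],*e[0],145).round(1))
x=a[84:164,238:318].astype(float); x=np.clip((x-40)*1.5,0,255).astype(np.uint8)
cv2.imwrite("pics/bore.png",cv2.resize(x,None,fx=7,fy=7,interpolation=cv2.INTER_CUBIC))
print(o["wc"]["view"].round(3))
```

```text
handle ((408.5, 409.0), (20.0, 301.0), 90.0) [706.8 -49.7] edges [(np.float64(35.5), np.float64(1.545)), (np.float64(406.3), np.float64(-0.001)), (np.float64(36.6), np.float64(-1.316)), (np.float64(416.5), np.float64(3.141))]
shelf ((291.2179870605469, 121.67710876464844), (68.83493041992188, 69.95492553710938), 15.592809677124023) [545.8 325.7] edges [(np.float64(84.3), np.float64(2.871)), (np.float64(79.1), np.float64(1.261)), (np.float64(79.3), np.float64(-0.254)), (np.float64(80.4), np.float64(-1.818))]
ell [282.8 123.2] [90.8 95.1] [525.7  13.7 145. ]
ell [282.8 123.9] [71.4 74.2] [525.7  13.1 145. ]
ell [343.5 187.3] [ 1. 42.] [583.8 -45.2 145. ]
[[ 1.00000e+00 -1.00000e-03 -1.00000e-03 -5.26054e+02]
 [ 1.00000e-03  9.58000e-01 -2.86000e-01  1.08867e+02]
 [ 1.00000e-03  2.86000e-01  9.58000e-01 -4.14747e+02]
 [ 0.00000e+00  0.00000e+00  0.00000e+00  1.00000e+00]]
```

View pics/bore.png

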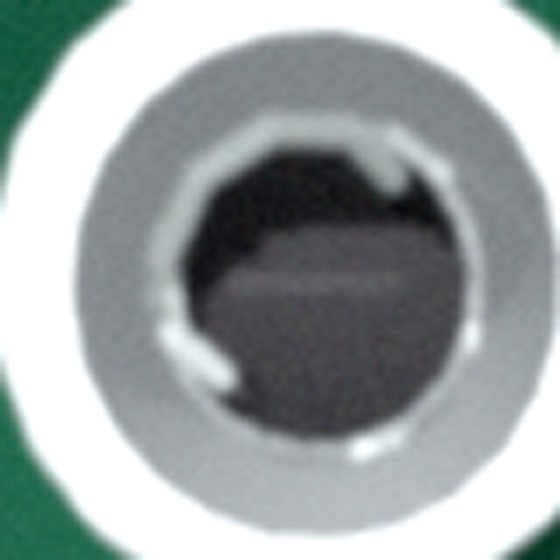

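The bore view shows bail feet at about (232,380) and (398,185). The wire runs from both feet to the upper left, so the bail seems to have fallen that way. I'll check that by projecting both candidate peaks, and redo the handle mask.

Run:
```python
from h import *
import pickle
o=pickle.load(open("cams.pkl","rb")); b=cv2.imread("pics/ws.png"); a=cv2.imread("pics/wc.png"); W=o["wc"]
h=cv2.cvtColor(b,cv2.COLOR_BGR2HSV); m=cv2.inRange(h,(5,70,120),(25,255,255)); k=np.zeros_like(m); k[70:170,245:345]=255; m&=k
c=max(cv2.findContours(m,0,2)[0],key=cv2.contourArea); r=cv2.minAreaRect(c)
P=np.array([onz(o["ws"],u,v,151)[:2] for u,v in cv2.boxPoints(r)]); print("handle",r,P.mean(0).round(1),[(np.linalg.norm(P[i]-P[i-1]).round(1),np.arctan2(*(P[i]-P[i-1])[::-1]).round(3)) for i in range(4)])
f=[onz(W,238+u/7,84+v/7,58)[:2] for u,v in ((232,380),(398,185))]
mid=(f[0]+f[1])/2; d=f[1]-f[0]; print("feet",f,mid,np.linalg.norm(d),np.arctan2(d[1],d[0]))
d/=np.linalg.norm(d); n=np.array([-d[1],d[0]]); C=np.array([525.7,13.4])
x=cv2.resize(a[84:164,238:318],None,fx=7,fy=7,interpolation=cv2.INTER_CUBIC); x=np.clip((x.astype(float)-40)*1.5,0,255).astype(np.uint8)
g=cv2.cvtColor(x,cv2.COLOR_BGR2GRAY)
for s in (1,-1):
    for l,off,z in (("peak",25*n*s,84),("leg",12.5*n*s+10.7*d,71),("leg",12.5*n*s-10.7*d,71)):
        p=(proj(W,np.r_[C+off,z])-[238,84])*7; i=p.astype(int); print(s,l,i,g[i[1]-8:i[1]+9,i[0]-8:i[0]+9].mean())
        cv2.circle(x,tuple(i),5,(0,0,255) if s>0 else (255,0,0),1)
cv2.imwrite("pics/bore2.png",x)
```

```text
handle ((284.32354736328125, 120.20588684082031), (25.951311111450195, 27.406524658203125), 14.03624439239502) [537.5 328. ] [(np.float64(26.4), np.float64(2.902)), (np.float64(26.4), np.float64(1.302)), (np.float64(25.8), np.float64(-0.234)), (np.float64(26.5), np.float64(-1.816))]
feet [array([511.49147665,  -3.56882782]), array([539.55699187,  27.96155411])] [525.52423426  12.19636315] 42.21182451756243 0.8434721383017226
1 peak [193 164] 168.0726643598616
1 leg [300 170] 27.782006920415224
1 leg [213 274] 31.006920415224915
-1 peak [432 385] 132.0
-1 leg [415 278] 77.3287197231834
-1 leg [328 379] 69.79930795847751
```

View pics/bore2.png

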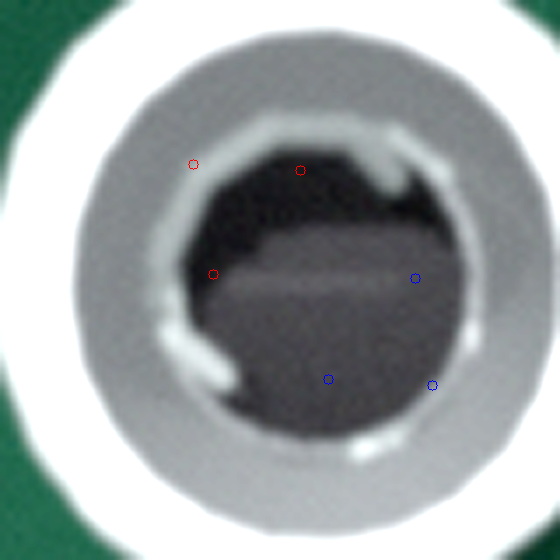

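The wire passes through the red marks, so the bail has fallen to the upper left (world angle 2.41 rad) with its pivot midpoint near (525.6,12.9). The handle is at (537.5,328) with hook x at about 2.89 rad. Now I grasp it.

```bash
cat >> h.py <<'E'
HX,HY,HA=537.5,328.0,2.89
U=2.414; u=np.array([np.cos(U),np.sin(U)]); C=np.array([525.6,12.9]); T=np.array([523.,-277.])
FL=None
def tcp(c,s,h,piv): # TCP for hook bowl at s along u from c, height h above pivot height piv (hook x at U)
    return np.r_[c+(s-9)*u, piv+h+114-8]
E
python3 - <<'E'
from h import *
for k in (0,np.pi,-np.pi):
    for n,p,a in (("g",(HX,HY,121),HA),("g2",(HX,HY,300),HA),("c",tcp(C,0,10,58),U),("cu",tcp(C,0,33,230),U),("t",tcp(T,0,33,55),U),("tu",tcp(T,0,33,230),U)):
        q=robot.ik(p,down(a+k)); print(round(k,1),n,None if q is None else q.round(2))
E
```

```text
0 g [ 0.44  0.42  1.53 -0.    1.19 -2.45]
0 g2 [ 0.44  0.33  1.22 -0.    1.59 -2.45]
0 c [-0.12  0.24  1.66 -0.    1.24 -2.53]
0 cu [-0.12  0.16  1.29 -0.    1.69 -2.53]
0 t None
0 tu None
3.1 g [ 0.44  0.42  1.53 -0.    1.19  0.69]
3.1 g2 [ 0.44  0.33  1.22 -0.    1.59  0.69]
3.1 c [-0.12  0.24  1.66  0.    1.24  0.61]
3.1 cu [-0.12  0.16  1.29  0.    1.69  0.61]
3.1 t [-0.61  0.33  1.49  0.    1.33  0.12]
3.1 tu [-0.61  0.28  1.14  0.    1.73  0.12]
-3.1 g [0.44 0.42 1.53 0.   1.19 0.69]
-3.1 g2 [0.44 0.33 1.22 0.   1.59 0.69]
-3.1 c [-0.12  0.24  1.66 -0.    1.24  0.61]
-3.1 cu [-0.12  0.16  1.29 -0.    1.69  0.61]
-3.1 t [-0.61  0.33  1.49 -0.    1.33  0.12]
-3.1 tu [-0.61  0.28  1.14 -0.    1.73  0.12]
```

Run:
```python
from h import *
pi=np.pi
robot.move_pose([HX,HY,200],down(HA+pi))
robot.move_straight([HX,HY,121],120)
robot.command_gripper(20); o=robot.observe(); print(o["width"],o["grip_force"],o["ee_pos"],o["time_s"])
print(robot.move_straight([HX,HY,300],120))
p=tcp(C,-1,0,58); p[2]=300
robot.move_pose(p,down(U+pi)); robot.pause(.4)
o=robot.observe(); print(o["ee_pos"],o["contact_force"],o["width"],o["time_s"])
ims=[]
for n in ("side","top","wrist"):
    m=robot.camera_model(n); im=robot.camera(n)[:,:,::-1]; cv2.imwrite(f"pics/chk_{n}.png",im)
    b=np.r_[C-u*1,300+8-114]; q=proj(m,b); print(n,"bowl",q.round(1)); i=q.astype(int)
    P=cv2.copyMakeBorder(np.ascontiguousarray(im),300,300,300,300,cv2.BORDER_CONSTANT)[i[1]+260:i[1]+340,i[0]+260:i[0]+340]
    ims.append(cv2.resize(P,(266,266),interpolation=cv2.INTER_CUBIC))
cv2.imwrite("pics/chk.png",np.hstack(ims))
```

```text
27.865886401116633 29.984985888004303 [537.45773026 328.01999568 120.95076016] 6.4917
False
[533.16661401   6.77407931 299.9169658 ] [-0.19186359  0.15815519 -0.56422418] 27.57953482065706 9.7583
side bowl [292.3 180.2]
top bowl [313.4 215.3]
wrist bowl [274.3 215.6]
```

View pics/chk.png

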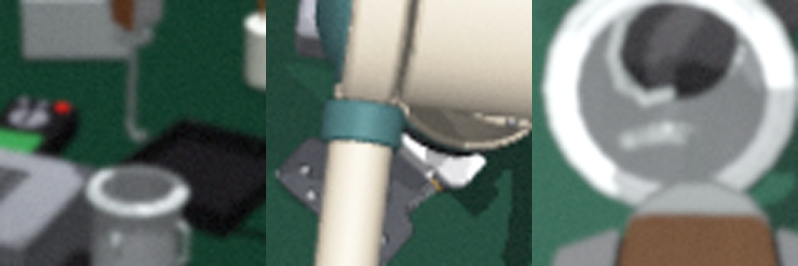

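The side view shows the hook hanging upright with its bowl at the predicted pixel. The wrist view shows the bail on the left, which is the side the J faces. Now I descend, slide under the wire and catch it.

Run:
```python
from h import *
f=lambda:(robot.observe()["contact_force"].round(1).tolist(), robot.observe()["ee_pos"].round(1).tolist(), round(robot.observe()["time_s"],1))
print(f())
st=robot.move_straight(tcp(C,-1,30,58),120,max_force=6); print("above",st,f())
if not st:
    st=robot.move_straight(tcp(C,-1,10,58),25,max_force=4); print("down",st,f())
if not st:
    st=robot.move_straight(tcp(C,16.5,10,58),25,max_force=4); print("out",st,f())
```

```text
([-0.2, -0.3, -0.9], [533.1, 6.4, 300.0], 9.9)
above False ([-0.2, -0.0, -1.1], [533.7, 6.2, 194.7], 10.9)
down False ([0.2, 0.2, -1.2], [533.2, 6.2, 174.1], 11.9)
out False ([0.3, 0.6, -1.2], [520.1, 17.9, 174.1], 12.7)
```

Run:
```python
from h import *
f=lambda:(robot.observe()["contact_force"].round(1).tolist(), robot.observe()["ee_pos"].round(1).tolist(), round(robot.observe()["time_s"],1))
for s,h in ((16.5,20),(16.5,26),(10,30),(4,32),(0,33),(0,36),(0,39)):
    st=robot.move_straight(tcp(C,s,h,58),25,max_force=8); print(s,h,st,f())
    if st: break
```

```text
16.5 20 False ([-0.2, -0.6, -0.5], [520.1, 17.9, 184.1], 13.3)
16.5 26 False ([-1.1, 0.3, -1.4], [520.1, 17.9, 190.2], 13.7)
10 30 False ([-0.7, -0.6, -1.2], [525.0, 13.5, 194.0], 14.1)
4 32 False ([-0.5, 0.1, -2.1], [529.4, 9.4, 196.0], 14.5)
0 33 False ([0.1, -0.4, -2.8], [532.3, 6.8, 196.7], 14.9)
0 36 False ([-0.2, 1.0, -9.0], [531.7, 7.0, 199.2], 15.1)
0 39 False ([0.7, -0.4, -10.4], [532.0, 6.9, 202.7], 15.4)
```

The hook has caught the bail: about 9 N downward on the tool. I pull it out and check.

Run:
```python
from h import *
f=lambda:(robot.observe()["contact_force"].round(1).tolist(), robot.observe()["ee_pos"].round(1).tolist(), round(robot.observe()["time_s"],1))
robot.move_straight(tcp(C,0,33.5,58+45),30); print(f())
robot.move_straight(tcp(C,0,33.5,58+165),60); robot.pause(.3); print(f())
im=robot.camera("side"); cv2.imwrite("pics/out.png",im[:,:,::-1])
```

```text
([0.5, 0.7, -4.8], [532.2, 6.9, 242.3], 16.9)
([0.4, 0.3, -4.4], [532.3, 6.9, 362.5], 19.3)
```

View pics/out.png

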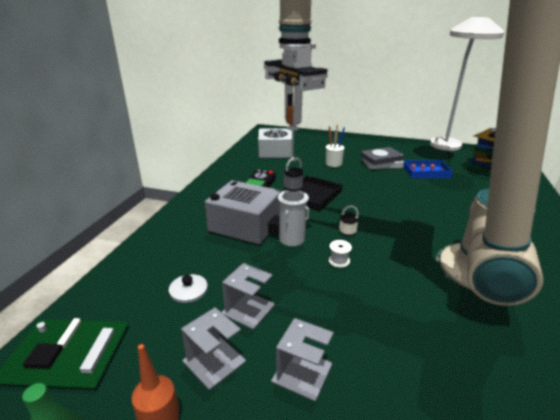

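The cartridge hangs upright at (293,180), clear of the canister rim at (293,197). I carry it to the tray and lower it.

Run:
```python
from h import *
f=lambda:(robot.observe()["contact_force"].round(1).tolist(), robot.observe()["ee_pos"].round(1).tolist(), round(robot.observe()["time_s"],1))
robot.move_straight(tcp(T,0,33.5,58+165),75); robot.pause(.8); print(f())
robot.move_straight(tcp(T,0,33.5,55+25),60); robot.pause(.4); print(f())
robot.move_straight(tcp(T,0,33.5,55+5),25); print(f())
print(robot.move_straight(tcp(T,0,33.5,55-8),12,max_force=2)); print(f())
robot.pause(.3); im=robot.camera("side"); cv2.imwrite("pics/tray.png",cv2.resize(im[120:260,210:410,::-1],None,fx=3,fy=3))
```

```text
([0.2, 1.1, -4.9], [529.7, -283.0, 362.5], 24.2)
([-0.0, 0.3, -4.1], [529.7, -283.0, 219.5], 27.1)
([0.4, 0.2, -5.1], [529.8, -283.1, 199.7], 28.1)
True
([0.8, -0.1, -1.2], [529.3, -282.5, 192.3], 28.7)
```

View pics/tray.png

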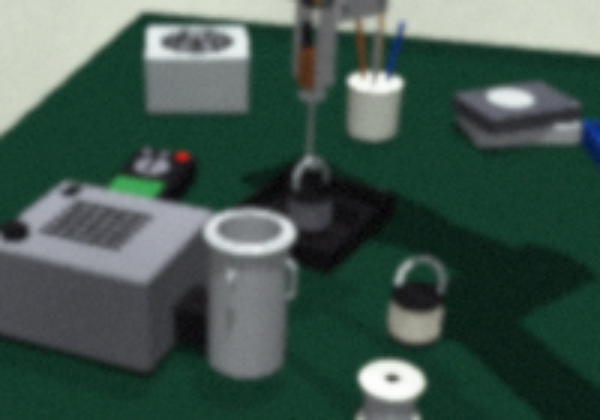

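The cartridge stands in the tray at crop (312,200), and the load is off the hook. I lower the hook to unhook it, back out away from the J and raise it.

Run:
```python
from h import *
f=lambda:(robot.observe()["contact_force"].round(1).tolist(), robot.observe()["ee_pos"].round(1).tolist(), round(robot.observe()["time_s"],1))
a=robot.move_straight(tcp(T,0,10,55),30,max_force=3); print(a,f())
if not a:
    a=robot.move_straight(tcp(T,-58,10,55),40,max_force=3); print(a,f())
    if not a:
        a=robot.move_straight(tcp(T,-60,120,55),80,max_force=3); print(a,f())
im=robot.camera("side"); cv2.imwrite("pics/tray2.png",cv2.resize(im[60:260,210:410,::-1],None,fx=3,fy=3))
```

```text
False ([0.0, -0.2, -1.9], [529.8, -283.1, 171.1], 29.9)
False ([-0.5, -0.1, -1.5], [572.9, -321.4, 171.1], 31.5)
False ([0.1, 0.2, -2.8], [574.3, -322.7, 280.3], 33.0)
```

View pics/tray2.png

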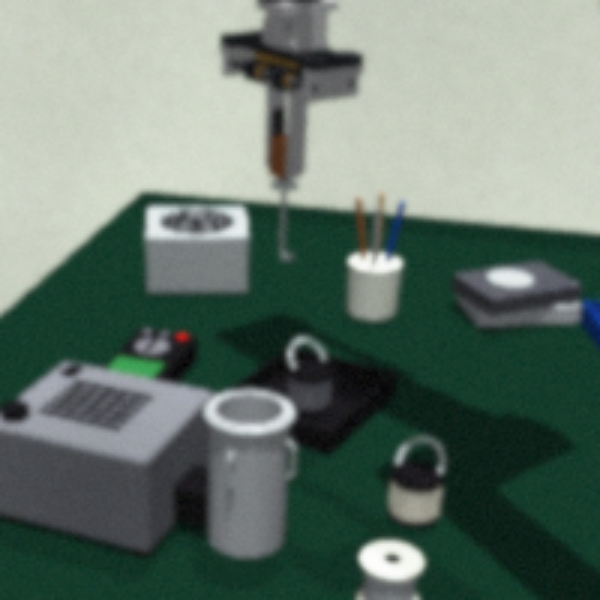

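The hook is free and the cartridge stands upright in the tray at crop (312,385). I take the hook back to its slot.

Run:
```python
from h import *
f=lambda:(robot.observe()["contact_force"].round(1).tolist(), robot.observe()["ee_pos"].round(1).tolist(), round(robot.observe()["time_s"],1))
robot.move_straight([574,-322,310],100)
robot.move_straight([HX,HY,310],200,attitude=down(HA+np.pi)); robot.pause(.5); print(f())
a=robot.move_straight([HX,HY,130],80,max_force=4); print(a,f())
if not a: a=robot.move_straight([HX,HY,118.5],15,max_force=3); print(a,f())
im=robot.camera("side"); cv2.imwrite("pics/hang.png",cv2.resize(im[180:340,170:330,::-1],None,fx=3,fy=3))
```

```text
([-0.6, 0.6, -1.6], [537.5, 328.0, 310.0], 37.4)
False ([0.5, 0.3, -2.1], [537.7, 328.1, 130.4], 39.8)
True ([-0.1, -0.2, 4.3], [537.4, 328.0, 120.9], 40.4)
```

View pics/hang.png

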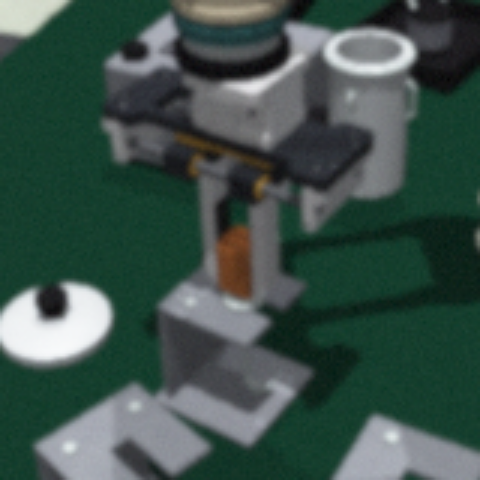

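The collar made contact at TCP z = 120.9, the same height as the grasp, and the hook is upright in the slot. I release, retreat, check the pose with the wrist camera and hand in if it is right.

Run:
```python
from h import *
robot.command_gripper(60)
robot.move_straight([HX,HY,300],100); robot.pause(1.0)
m=robot.camera_model("wrist"); b=robot.camera("wrist")[:,:,::-1].copy()
h=cv2.cvtColor(b,cv2.COLOR_BGR2HSV); k=cv2.inRange(h,(5,70,120),(25,255,255)); q=proj(m,[HX,HY,151]).astype(int)
M=np.zeros_like(k); M[q[1]-50:q[1]+50,q[0]-50:q[0]+50]=255
c=max(cv2.findContours(k&M,0,2)[0],key=cv2.contourArea); r=cv2.minAreaRect(c); p=onz(m,*r[0],151); print(r,p,robot.observe()["time_s"])
if np.hypot(p[0]-HX,p[1]-HY)<8: print(robot.hand_in())
```

```text
((283.5, 200.0), (28.0, 23.0), 90.0) [538.34946418 331.88408845 151.        ] 44.125
the job is handed in; nothing more can be done
None
```

I handed the job in at about 44 s. The spent cartridge stands upright in the black tray, the pull hook hangs back in its stand's slot, and the bystanders were not touched as far as I could see; the judge's verdict was not returned.

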